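Load the roll stand, flip its kickstand and hold the frame up

TASK

Load the counter-top roll stand: first slide the slim paper roll fully down onto the stand's upright spindle and let go of it, then flip the kickstand leg on the side of the leaning frame over its centre so that it drops fully down to the front, leaving the frame leaning while you do so. Then bring the sprung frame forward until it is upright, with its keeper over the spindle, and finish while still holding it there: it falls back if released and I still have to put its locking screw in. Leave the other things on the counter where they are.

Things in the scene. Friction and masses are not known exactly. Their poses are not given: they have to be found in the camera images.
- roll: slim white paper roll standing upright, loose, 54 mm outside diameter, 100 mm tall, with a 25 mm through bore; 60 to 140 g; origin at the centre of its underside, z along its axis
- stand: the roll stand's dark steel base plate, fixed to the counter, 240 x 270 x 12 mm (x from -120 to 120, y from -140 to 130 in its own frame), origin on the counter level, z up. Its +y is 'forward' (the way the frame is raised), its +x is the kickstand's side. The spindle stands at own (0, 95) mm: steel, 18 mm diameter, top at 135 mm above the counter, its last 11 mm tapering to 8 mm
- spindle_foot (a point): centre of the spindle where it meets the top of the base plate (12 mm above the counter); a fully home roll has its underside centre here; axes as the stand's
- frame_hinge (a point): middle of the frame's hinge axis, 22 mm above the counter; the axis runs along the stand's x
- frame (a joint): hinge of the frame, rad: 0 = leaning back (to the stand's -y) 0.60 rad from vertical on rubber rests, where a spring and its weight hold it; 0.60 = upright; grows as it is brought forward. Takes about 2 to 4 N at the top bar to raise or hold and always falls back when released
- frame_keeper (a point): middle of the round disc (36 mm dia, 6 mm thick) at the end of the keeper, a flat 18 mm wide arm of the frame. The frame is two white side bars (12 mm dia, at x = -55 and 55 mm, 215 mm long) joined by the top bar and, 135 mm from the hinge, by a thin crossbar from which the keeper reaches 113 mm forward at x = 0; with the frame upright it passes 19 mm over the spindle's top
- frame_bar (a point): middle of the frame's top bar: bare steel, round, 14 mm dia, along the stand's x, 215 mm from the hinge axis, 98 mm clear between the side bars; can be gripped from above with the fingers closing across it (along the stand's y) and turns between the fingers. Its axes are the frame's: x along the hinge, z from the hinge up along the side bars, y forward
- kickstand (a joint): kickstand on the frame's +x side, rad relative to the frame: 0 = folded up along the side bar, 2.4 = fully down and forward (end stop). Its weighted foot makes it go over centre: its centre is where the leg points straight up (0.60 while the frame leans fully back); before that it drops back to 0, beyond it it falls on to 2.4 by itself and stays. Pushing its foot forward takes about 1 N
- kickstand_pivot (a point): the kickstand's pivot, on the frame 75 mm from the hinge axis, at x = 75 mm of the stand (20 mm outside the side bar)
- kickstand_foot (a point): middle of the kickstand's foot: a 12 mm dia black rubber stub at the end of the 10 mm dia steel leg, 105 mm from the pivot, pointing to the stand's +x (x = 75 to 117 mm of the stand). With the leg down, it meets the base plate when the frame is about 0.02 rad past upright and stops it from going farther forward; it does not keep it from falling back
- detergent: bystander, to be left alone: white plastic detergent bottle, 72 mm dia, 190 mm tall; origin at the centre of its underside
- can: bystander, to be left alone: can with paper label, 66 mm dia, 100 mm tall; origin at the centre of its underside
- jar: bystander, to be left alone: glass jar with steel cap, 60 mm dia, 85 mm tall; origin at the centre of its underside
- soap_box: bystander, to be left alone: flat cardboard soap box, 60 x 90 x 35 mm; origin at the centre of its underside
- scoop_cup: bystander, to be left alone: white plastic cup, 64 mm dia, 60 mm tall; origin at the centre of its underside
- towel_roll: bystander, to be left alone: fat paper towel roll, 116 mm dia, 220 mm tall (too big, not the one to load); origin at the centre of its underside
- brush: bystander, to be left alone: hand brush lying flat, about 25 mm high; origin at the centre of its underside

How it is judged:
By the outcome, as a careful person would: the job done as asked, in the order asked, and still so for the second after the job is handed in, while the arm keeps its last pose, push and grip.
It also fails if it takes over 72 s, if anything falls off the work surface, if the arm or the gripper's body presses on something with over 40 N, if the wrist force passes 120 N, or if a joint passes its speed limit or range.

ROBOT

A 7-joint arm with a two-finger parallel gripper is mounted at the origin on the work surface. World frame = base frame: x ahead of the robot, y to its left, z up, the work surface at z = 0. Lengths are in m, angles in rad, forces in N, time in s.
With the tool pointing down it reaches from about 0.4 to 0.85 m from the base axis. Payload 10.4 kg.
Tool frame: the origin (TCP) lies on the centre line of the jaws, within the pads' length; the fingertips stand 17 mm ahead of it and the grasp point (between the pads) lies 2 mm behind it; z points along the fingers, y is the line along which they close (so a half turn about z gives the same grasp; the last joint's range is limited). The gripper opens to 85 mm and grips with 20 to 120 N. Pads are 22 mm wide; open, the fingers measure 114 mm over their backs; the gripper's body (76 mm by 85 mm) begins 54 mm behind the grasp point. The pads swing forward as they close: fully open they stand 13 mm farther back than shut.
Start: joints at [1.259, 0.332, -0.065, 1.46, 0.022, 1.35, -0.088], TCP at [0.178, -0.599, 0.248] pointing down, gripper open.
Joint ranges: [-2.6, 2.6], [-0.5, 2.12], [-1.47, 1.34], [0.16, 2.42], [-1.27, 4.41], [0.06, 2.06], [-2.6, 2.6]. Speed limits (rad/s): [2.22, 2.22, 2.79, 2.79, 3.14, 3.14, 3.14].

INTERFACE

Orientations are given as a unit quaternion [x, y, z, w].
In Python, from workcell import get_obs, optics, job gives the robot as it stands. The module is installed in compiled form; this text tells all that it offers.
- The arm moves only by the tool send_rows, never from a script. Its argument "plan" is a list that holds one entry, the list of rows, each a list of 7 numbers: the turn, a rotation vector about the tool's x, y, z in units of 1.5 rad (1.0 is 1.5 rad), then the shift along the tool's x, y, z in units of 20 cm (1.0 is 20 cm), then the opening, from 0 (shut) to 1 (fully open). A call has 1 to 20 rows; each row shifts and turns the commanded pose from where the row before left it, along the tool's axes as they then stand; what a row does not reach is not made up. A row lasts 1/12 s, in which the tool goes at most 41.7 mm and 7.16 degrees, less where a joint would pass 70% of its speed; a pose out of reach is approached as far as the arm can. A call with a number of a shift or a turn outside -1 to 1 is refused whole. A call with a gripper value outside its range is refused whole. The fingers move at their own pace and stop on an object; "squeeze" is the grip in N (left out, the last holds). Time passes only in rows, so rows that do not move let the fingers close. It gives the time, the measured TCP pose, the force, the opening and the grip force at its end, in the units of the state.
- get_obs(): the state, without advancing time (a new reading comes with each control period).
- optics.camera(name): name is "scene" or "top" or "wrist"; returns the picture (400x640x3 uint8, red, green, blue); there is no depth.
- optics.get_calibration(name): a dict with "intrinsics" (3x3 intrinsics, pixels), "world_from_camera" (4x4, takes a point from camera to world coordinates); the wrist camera has in their place "T_tool_cam" (4x4, takes a point from camera to tool coordinates, whose origin is the TCP and whose axes are the flange's). Camera axes: x right, y up, looking along -z (the intrinsics and any distortion apply to the point x, -y, -z); pixel columns grow to the right and rows downward; lengths in m; the calibration is good to about 2 mm. A picture is of the moment at which its call begins: read the wrist's pose just before it. get_calibration takes no time and is no camera call.
- job.hand_in(): hands the job in; it is judged then, once.
The state is a dict: "clock": time; "joint_pos": joint angles; "joint_velocities": joint speeds; "tau": joint torques, N m; "position": TCP position; "ee_rot": TCP orientation; "ft_force": force on the tool from outside, world axes, zero at the start; "torque": the same for the moment, N m; "grip_width": opening from 0.0 (shut) to 1.0 (fully open); "grasp_force": force on a finger pad.
Only numpy, scipy, OpenCV 4.12 (cv2) and the standard library are available. Lean on these libraries where they do the work, as an engineer would, in place of code of your own. Each camera call takes 0.05 s, during which the arm holds its last target. There are 200 camera calls.

## Working session

There is one attempt and no reset: what is moved stays moved. The work goes in short steps, Python scripts to look and compute and a tool call to move; the robot and the scene stay as the last step left them, time stands still between calls to the robot, and variables do not carry over. Pictures are saved under pics/ and viewed, at most 10 in all, crops included, and the job is handed in when it is done.

Besides the shell and the picture viewer there is one more tool, called after ">>>" as name(argument=value, ...) on one line, values as JSON. send_rows: Moves the arm, as the interface text tells. Its arguments: {"type":"object","properties":{"plan":{"type":"array"},"squeeze":{"type":"number"}},"required":["plan"]}

```bash
mkdir -p pics; cat > h.py <<'E'
import numpy as np, cv2
from workcell import get_obs, optics, job
from scipy.spatial.transform import Rotation as R
def cal(n):
    c=optics.get_calibration(n);K=np.array(c["intrinsics"])
    if n=="wrist":
        s=get_obs();T=np.eye(4);T[:3,:3]=R.from_quat(s["ee_rot"]).as_matrix();T[:3,3]=s["position"]
        return K,T@np.array(c["T_tool_cam"])
    return K,np.array(c["world_from_camera"])
def ray(c,u,v):
    K,T=c;d=np.linalg.inv(K)@[u,v,1];d=T[:3,:3]@[d[0],-d[1],-d[2]]
    return T[:3,3],d/np.linalg.norm(d)
def onz(c,u,v,z):
    o,d=ray(c,u,v);return o+d*(z-o[2])/d[2]
def proj(c,p):
    K,T=c;q=np.linalg.inv(T)@[*p,1];q=K@[q[0],-q[1],-q[2]];return q[:2]/q[2]
def tri(*rs):
    A=0;b=0
    for o,d in rs:
        P=np.eye(3)-np.outer(d,d);A=A+P;b=b+P@o
    return np.linalg.solve(A,b)
def shot(n,f):
    c=cal(n);im=optics.camera(n);cv2.imwrite(f"pics/{f}.png",im[:,:,::-1]);return c,im
E
python3 - <<'E'
from h import *
for n in("scene","top"):
    c,im=shot(n,n+"1");print(n,c[0].tolist(),c[1].round(3).tolist(), [k for k in optics.get_calibration(n)])
print(get_obs())
a=cv2.imread("pics/scene1.png");b=cv2.imread("pics/top1.png")
E
```

```text
scene [[408.56943945305176, 0.0, 316.52185397869926], [0.0, 408.56943945305176, 199.160261426213], [0.0, 0.0, 1.0]] [[-0.719, -0.552, 0.423, 1.015], [0.695, -0.573, 0.434, 0.469], [0.003, 0.606, 0.796, 1.019], [0.0, 0.0, 0.0, 1.0]] ['intrinsics', 'world_from_camera']
top [[366.1595706217446, 0.0, 319.04643296863236], [0.0, 366.1595706217446, 202.81040605223274], [0.0, 0.0, 1.0]] [[-0.018, 0.997, -0.072, 0.45], [-1.0, -0.019, -0.022, -0.029], [-0.024, 0.071, 0.997, 1.342], [0.0, 0.0, 0.0, 1.0]] ['intrinsics', 'world_from_camera']
{'clock': 0.1, 'joint_pos': array([ 1.25937813,  0.33283448, -0.06472953,  1.46083455,  0.02158508,
        1.3499092 , -0.08847617]), 'joint_velocities': array([ 0.00061022,  0.00067054, -0.00030242, -0.00204575,  0.00049932,
        0.00049457,  0.00164314]), 'tau': array([ 9.56762269e-04, -6.26747775e+01,  4.92671435e-02, -3.92429674e+01,
        1.64956274e-02,  6.83566206e-03, -3.62579897e-05]), 'position': array([ 0.17794377, -0.59881106,  0.24759031]), 'ee_rot': array([ 9.89586071e-01,  1.43940928e-01, -1.09273757e-04, -6.36100210e-04]), 'ft_force': array([-0.15696776, -0.32328628,  0.44646253]), 'torque': array([ 0.00540202,  0.00321259, -0.01054142]), 'grasp_force': 0.0, 'grip_width': 1.0006695251104145}
```

View pics/scene1.png

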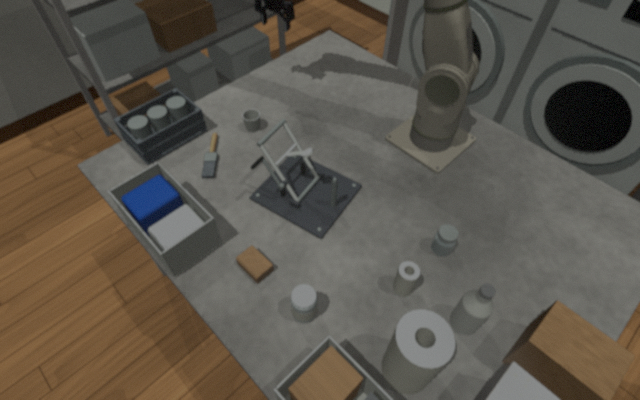

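View pics/top1.png

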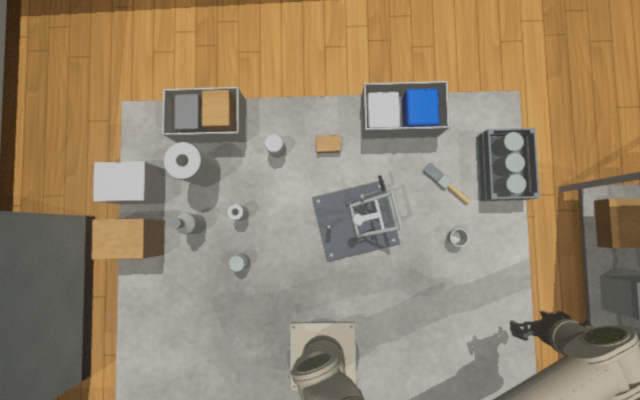

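The top view shows the stand at about (357,220), leaning towards image right. The spindle is near (328,232), the kickstand foot near (381,183) and the slim roll at (236,212). I'll zoom in to measure.

```bash
python3 - <<'E'
from h import *
a=cv2.imread("pics/top1.png");b=cv2.imread("pics/scene1.png")
up=lambda i,x,y,w,h,s:cv2.resize(i[y:y+h,x:x+w],None,fx=s,fy=s,interpolation=cv2.INTER_CUBIC)
A=up(a,305,165,110,100,4);B=up(b,240,115,130,125,3);C=up(a,215,190,45,45,4);D=up(b,380,250,60,55,4)
o=np.zeros((600,800,3),np.uint8)
def put(i,x,y):
    h,w=min(i.shape[0],600-y),min(i.shape[1],800-x);o[y:y+h,x:x+w]=i[:h,:w]
put(A,0,0);put(B,445,0);put(C,0,405);put(D,200,405)
o=cv2.convertScaleAbs(o,alpha=1.6)
cv2.imwrite("pics/z1.png",o)
E
```

```text
(no output)
```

View pics/z1.png

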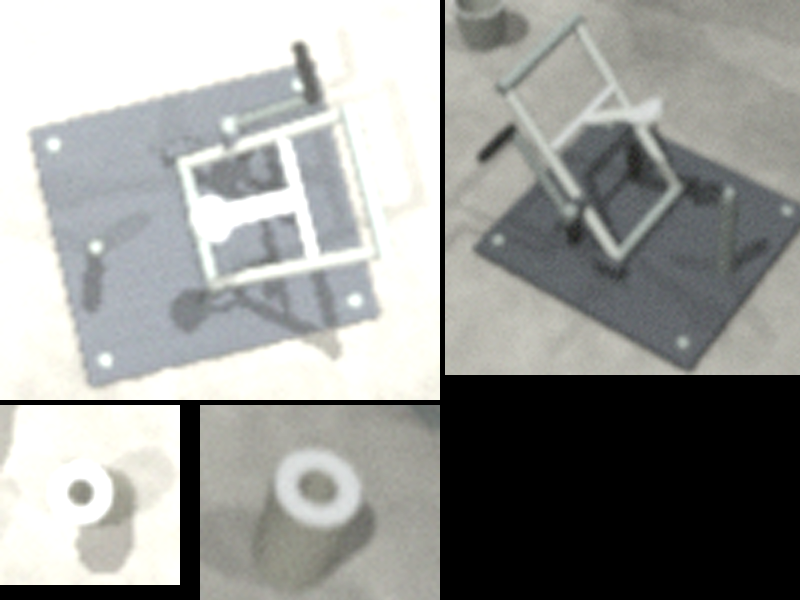

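The zoom shows the spindle tip at crop (96,247), plate corners at (32,130), (95,385) and (380,318), and the roll bore at (82,491).

```bash
python3 - <<'E'
from h import *
t=cal("top");s=cal("scene")
A=lambda x,y:(305+(x+.5)/4-.5,165+(y+.5)/4-.5)
B=lambda x,y:(240+(x-445+.5)/3-.5,115+(y+.5)/3-.5)
W=[onz(t,*A(*p),.012)[:2] for p in((32,130),(95,385),(380,318))]+[onz(s,*B(*p),.012)[:2] for p in((475,247),(690,371))]
L=np.array([(.12,.13),(-.12,.13),(-.12,-.14),(.12,-.14),(.12,.13)]) 
print(np.round(W,3).tolist())
# scene corners: left (475,247) = x+,y- ; bottom (690,371)= x+,y+
W=np.array(W);L=np.array([(.12,.13),(-.12,.13),(-.12,-.14),(.12,-.14),(.12,.13)])
w=W-W.mean(0);l=L-L.mean(0)
th=np.arctan2((l[:,0]*w[:,1]-l[:,1]*w[:,0]).sum(),(l*w).sum());M=np.array([[np.cos(th),-np.sin(th)],[np.sin(th),np.cos(th)]])
o=W.mean(0)-M@L.mean(0);print("stand",o,th,"res",(W-L@M.T-o).round(3).tolist())
print("spindle model",o+M@[0,.095],"top",onz(t,*A(96,247),.135),"scene",onz(s,*B(729,190),.135),tri(ray(t,*A(96,247)),ray(s,*B(729,190))))
C=(215+82/4-.4,190+86.5/4-.4);D=(380+(319-200)/4-.4,250+(488-405)/4-.4)
print("roll",onz(t,*C,.1),onz(s,*D,.1),tri(ray(t,*C),ray(s,*D)))
# frame bar tri: endpoints
for n,a,b in(("bar +x end",(340,113),(503,88)),("bar -x end",(376,253),(581,20)),("foot tip",(297,45),(483,157))):
    print(n,tri(ray(t,*A(*a)),ray(s,*B(*b))))
def F(j,d,x):  # frame point predicted, leaning angle
    y0=0;return 0
E
```

```text
[[0.566, 0.024], [0.335, -0.029], [0.391, -0.286], [0.623, -0.229], [0.568, 0.033]]
stand [ 0.47825876 -0.12441215] 0.2242303204828759 res [[0.0, -0.005], [0.003, -0.005], [-0.002, 0.001], [-0.003, 0.005], [0.002, 0.004]]
spindle model [ 0.45713494 -0.03179043] top [ 0.45810333 -0.03215989  0.135     ] scene [ 0.45625315 -0.0311999   0.135     ] [ 0.45745399 -0.03142891  0.13588825]
roll [0.51569025 0.28590219 0.1       ] [0.51462203 0.29021186 0.1       ] [0.51464751 0.28820591 0.0975177 ]
bar +x end [ 0.55992235 -0.22551526  0.20118893]
bar -x end [ 0.44827327 -0.24724509  0.20203494]
foot tip [ 0.61582238 -0.19562147  0.17287538]
```

```bash
cat >> h.py <<'E'
def down(yaw,tilt=0): # tool x at yaw, z down; tilt about tool x
    return R.from_euler('z',yaw)*R.from_euler('x',np.pi)*R.from_euler('x',tilt)
def plan(pts,rots=None,p=None,q=None,step=.19,ts=.08):
    s=get_obs();p=np.array(s["position"] if p is None else p);q=R.from_quat(s["ee_rot"]) if q is None else q
    for i,t in enumerate(pts):
        t=np.array(t,float);r=rots[i] if rots and rots[i] is not None else q
        d=(q.inv()*r).as_rotvec();n=int(max(np.ceil(np.linalg.norm(t-p)/.2/step),np.ceil(np.linalg.norm(d)/1.5/ts),1))
        acc=[]
        for k in range(n):
            qk=q*R.from_rotvec(d*k/n);acc.append([*(d/n/1.5),*(qk.inv().apply((t-p)/n)/.2)])
        print("wp",i,"n",n)
        if np.linalg.norm(d)<.003: print(n,"x",np.round(acc[0],3).tolist())
        else:
            for a in acc: print(np.round(a,3).tolist())
        p,q=t,r
E
python3 - <<'E'
from h import *
c=optics.get_calibration("wrist");print(np.round(c["T_tool_cam"],3).tolist(),np.round(c["intrinsics"],1).tolist())
q=R.from_quat(get_obs()["ee_rot"]);print(q.as_matrix().round(3).tolist())
plan([(.178,-.599,.36),(.46,-.30,.36),(.50,.12,.36),(.50,.27,.34)])
E
```

```text
[[0.001, 0.952, 0.307, 0.078], [1.0, -0.001, 0.001, -0.001], [0.001, 0.307, -0.952, -0.124], [0.0, 0.0, 0.0, 1.0]] [[332.3, 0.0, 317.3], [0.0, 332.3, 195.3], [0.0, 0.0, 1.0]]
[[0.959, 0.285, -0.0], [0.285, -0.959, 0.001], [-0.0, -0.001, -1.0]]
wp 0 n 3
3 x [0.0, 0.0, 0.0, -0.0, 0.0, -0.187]
wp 1 n 11
11 x [0.0, 0.0, 0.0, 0.162, -0.094, 0.0]
wp 2 n 12
12 x [0.0, 0.0, 0.0, 0.066, -0.163, 0.0]
wp 3 n 4
4 x [0.0, 0.0, 0.0, 0.053, -0.18, 0.025]
```

```bash
python3 - <<'E'
from h import *
plan([(.178,-.599,.36),(.44,-.30,.36),(.457,-.06,.36)],[None,None,down(1.795)])
E
```

```text
wp 0 n 3
3 x [0.0, 0.0, 0.0, -0.0, 0.0, -0.187]
wp 1 n 11
11 x [0.0, 0.0, 0.0, 0.153, -0.096, 0.0]
wp 2 n 13
[-0.0, -0.0, -0.077, 0.033, -0.087, 0.0]
[-0.0, -0.0, -0.077, 0.042, -0.082, 0.0]
[-0.0, -0.0, -0.077, 0.052, -0.077, 0.0]
[-0.0, -0.0, -0.077, 0.06, -0.07, 0.0]
[-0.0, -0.0, -0.077, 0.068, -0.063, 0.0]
[-0.0, -0.0, -0.077, 0.075, -0.055, 0.0]
[-0.0, -0.0, -0.077, 0.08, -0.046, 0.0]
[-0.0, -0.0, -0.077, 0.085, -0.036, 0.0]
[-0.0, -0.0, -0.077, 0.089, -0.026, 0.0]
[-0.0, -0.0, -0.077, 0.091, -0.016, 0.0]
[-0.0, -0.0, -0.077, 0.092, -0.005, 0.0]
[-0.0, -0.0, -0.077, 0.092, 0.006, 0.0]
[-0.0, -0.0, -0.077, 0.091, 0.016, 0.0]
```

>>> send_rows(plan=[[[0, 0, 0, 0, 0, -0.187, 1], [0, 0, 0, 0, 0, -0.187, 1], [0, 0, 0, 0, 0, -0.187, 1], [0, 0, 0, 0.153, -0.096, 0, 1], [0, 0, 0, 0.153, -0.096, 0, 1], [0, 0, 0, 0.153, -0.096, 0, 1], [0, 0, 0, 0.153, -0.096, 0, 1], [0, 0, 0, 0.153, -0.096, 0, 1], [0, 0, 0, 0.153, -0.096, 0, 1], [0, 0, 0, 0.153, -0.096, 0, 1], [0, 0, 0, 0.153, -0.096, 0, 1], [0, 0, 0, 0.153, -0.096, 0, 1], [0, 0, 0, 0.153, -0.096, 0, 1], [0, 0, 0, 0.153, -0.096, 0, 1]]], squeeze=30)

```text
clock: 1.27
position: [0.4413, -0.2992, 0.3603]
ee_rot: [0.99, 0.144, -0.0, -0.0]
ft_force: [-0.4, -1.7, -0.7]
grip_width: 0.998
grasp_force: 0.0
```

>>> send_rows(plan=[[[0, 0, -0.077, 0.033, -0.087, 0, 1], [0, 0, -0.077, 0.042, -0.082, 0, 1], [0, 0, -0.077, 0.052, -0.077, 0, 1], [0, 0, -0.077, 0.06, -0.07, 0, 1], [0, 0, -0.077, 0.068, -0.063, 0, 1], [0, 0, -0.077, 0.075, -0.055, 0, 1], [0, 0, -0.077, 0.08, -0.046, 0, 1], [0, 0, -0.077, 0.085, -0.036, 0, 1], [0, 0, -0.077, 0.089, -0.026, 0, 1], [0, 0, -0.077, 0.091, -0.016, 0, 1], [0, 0, -0.077, 0.092, -0.005, 0, 1], [0, 0, -0.077, 0.092, 0.006, 0, 1], [0, 0, -0.077, 0.091, 0.016, 0, 1], [0, 0, 0, 0, 0, 0, 1], [0, 0, 0, 0, 0, 0, 1], [0, 0, 0, 0, 0, 0, 1]]])

```text
clock: 2.6
position: [0.4577, -0.0617, 0.3603]
ee_rot: [0.626, 0.779, -0.0, -0.0]
ft_force: [0.3, 0.1, 0.4]
grip_width: 1.007
grasp_force: 0.0
```

```bash
python3 - <<'E'
from h import *
c,im=shot("wrist","w1");np.save("pics/w1.npy",c[1])
s=get_obs();print(s["clock"],s["position"],R.from_quat(s["ee_rot"]).as_matrix().round(3).tolist(),s["joint_pos"].round(2))
print(proj(c,(.4573,-.0315,.135)))
cv2.imwrite("pics/w1v.png",cv2.convertScaleAbs(cv2.imread("pics/w1.png"),alpha=1.5))
E
```

```text
2.65 [ 0.45767975 -0.06198016  0.36030497] [[-0.215, 0.977, -0.0], [0.977, 0.215, -0.0], [-0.0, -0.0, -1.0]] [ 0.64 -0.04 -0.58  1.65 -0.02  1.53  0.28]
[324.18937683 138.35253165]
```

View pics/w1v.png

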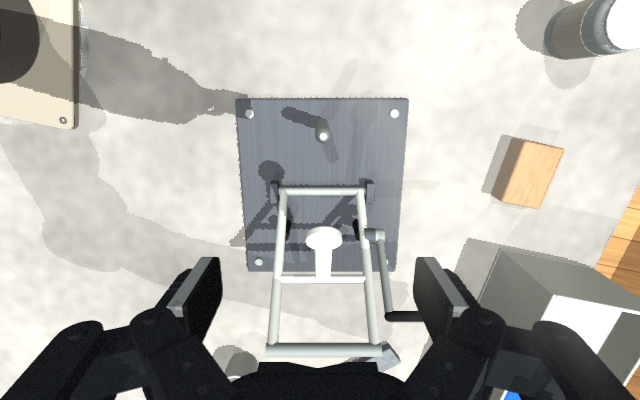

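The wrist view shows the spindle tip at (323.5,136), the keeper disc at (323,239), the top bar from (267,350) to (390,350), and the kickstand foot at (388-420,316). Positions agree with the earlier estimate to about 2 mm.

```bash
python3 - <<'E'
from h import *
t=cal("top");s=cal("scene");w=cal("wrist")
A=lambda x,y:(305+(x+.5)/4-.5,165+(y+.5)/4-.5)
B=lambda x,y:(240+(x-445+.5)/3-.5,115+(y+.5)/3-.5)
T=lambda a,b,c:tri(ray(t,*A(*a)),ray(s,*B(*b)),ray(w,*c))
sp=T((96,247),(729,190),(323.5,136));print("spindle",sp)
cs=[onz(w,u,v,.012)[:2] for u,v in((237,99),(408,98))];print(cs,"yaw",np.arctan2(*(cs[1]-cs[0])[::-1]))
yaw=.222;M=np.array([[np.cos(yaw),-np.sin(yaw)],[np.sin(yaw),np.cos(yaw)]])
loc=lambda p:np.r_[M.T@(p[:2]-sp[:2])+[0,.095],p[2]].round(4)
print("keeper",loc(T((209,218),(650,108),(323,239))))
print("bar+x",loc(T((340,113),(503,88),(386,350))),"bar-x",loc(T((376,253),(581,20),(267,350))))
print("foottip",loc(T((297,45),(483,157),(420,316))))
print("foot in",loc(T((315,98),(512,128),(388,316))))
# roll pose plan
plan([(.50,.12,.36),(.52,.265,.30)])
E
```

```text
spindle [ 0.456933   -0.03084028  0.13540216]
[array([ 0.33526965, -0.02174507]), array([0.56294905, 0.02980637])] yaw 0.22266672877334567
keeper [-0.0008  0.0044  0.1931]
bar+x [ 0.0602 -0.1157  0.2048] bar-x [-0.0577 -0.1148  0.2026]
foottip [ 0.1145 -0.1041  0.1651]
foot in [ 0.0729 -0.1039  0.1676]
wp 0 n 5
5 x [0.0, 0.0, 0.0, 0.169, 0.08, 0.0]
wp 1 n 5
5 x [0.0, 0.0, 0.0, 0.137, 0.051, 0.06]
```

>>> send_rows(plan=[[[0, 0, 0, 0.169, 0.08, 0, 1], [0, 0, 0, 0.169, 0.08, 0, 1], [0, 0, 0, 0.169, 0.08, 0, 1], [0, 0, 0, 0.169, 0.08, 0, 1], [0, 0, 0, 0.169, 0.08, 0, 1], [0, 0, 0, 0.137, 0.051, 0.06, 1], [0, 0, 0, 0.137, 0.051, 0.06, 1], [0, 0, 0, 0.137, 0.051, 0.06, 1], [0, 0, 0, 0.137, 0.051, 0.06, 1], [0, 0, 0, 0.137, 0.051, 0.06, 1], [0, 0, 0, 0, 0, 0, 1], [0, 0, 0, 0, 0, 0, 1]]])

```text
clock: 3.65
position: [0.5188, 0.2668, 0.2991]
ee_rot: [0.625, 0.781, -0.001, -0.001]
ft_force: [-0.3, -1.1, 0.9]
grip_width: 1.005
grasp_force: 0.0
```

```bash
python3 - <<'E'
from h import *
c,im=shot("wrist","w2")
print(get_obs()["position"],proj(c,(.5146,.288,.1)))
u,v=proj(c,(.5146,.288,.1)).astype(int)
x0,y0=max(u-90,0),max(v-75,0);cr=im[y0:y0+150,x0:x0+180,::-1]
cv2.imwrite("pics/w2v.png",cv2.resize(cr,None,fx=4,fy=4,interpolation=cv2.INTER_CUBIC));print(x0,y0)
g=cv2.cvtColor(im,cv2.COLOR_RGB2GRAY);m=(g>150).astype(np.uint8)
cs,h=cv2.findContours(m,cv2.RETR_CCOMP,cv2.CHAIN_APPROX_NONE)
for k,q in enumerate(cs):
    if cv2.contourArea(q)>150 and len(q)>5:
        e=cv2.fitEllipse(q)
        if np.hypot(e[0][0]-u,e[0][1]-v)<40: print(h[0][k][3],np.round(e[0],1),np.round(e[1],1),onz(c,*e[0],.1))
E
```

```text
[0.51944427 0.26555437 0.29990264] [319.34225541 150.45991488]
229 75
-1 [317.9 147.5] [52.4 52.6] [0.51255848 0.29047186 0.1       ]
274 [317.9 147.8] [27.  27.1] [0.51264984 0.29024329 0.1       ]
```

View pics/w2v.png

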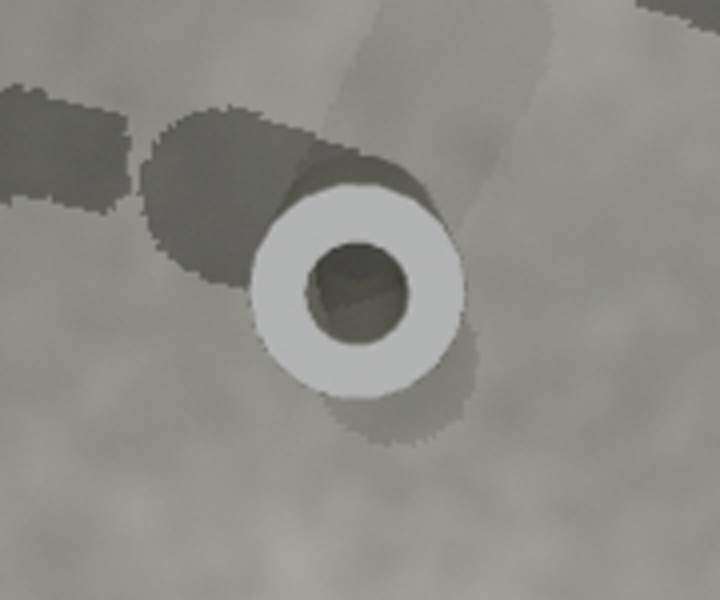

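The roll's bore is cleanly visible at (317.9,147.6), giving a roll axis of about (0.513,0.290).

```bash
python3 - <<'E'
from h import *
plan([(.513,.29,.2),(.513,.29,.08)])
E
```

```text
wp 0 n 3
3 x [0.0, 0.0, 0.0, 0.042, -0.001, 0.166]
wp 1 n 4
4 x [0.0, 0.0, 0.0, 0.0, 0.0, 0.15]
```

>>> send_rows(plan=[[[0, 0, 0, 0.042, 0, 0.166, 1], [0, 0, 0, 0.042, 0, 0.166, 1], [0, 0, 0, 0.042, 0, 0.166, 1], [0, 0, 0, 0, 0, 0, 1], [0, 0, 0, 0, 0, 0.15, 1], [0, 0, 0, 0, 0, 0.15, 1], [0, 0, 0, 0, 0, 0.15, 1], [0, 0, 0, 0, 0, 0.15, 1], [0, 0, 0, 0, 0, 0, 1], [0, 0, 0, 0, 0, 0, 0.6], [0, 0, 0, 0, 0, 0, 0.5], [0, 0, 0, 0, 0, 0, 0.4], [0, 0, 0, 0, 0, 0, 0.4], [0, 0, 0, 0, 0, 0, 0.4], [0, 0, 0, 0, 0, 0, 0.4], [0, 0, 0, 0, 0, 0, 0.4], [0, 0, 0, 0, 0, 0, 0.4]]], squeeze=30)

```text
clock: 5.12
position: [0.5151, 0.2914, 0.0842]
ee_rot: [0.626, 0.78, 0.002, 0.001]
ft_force: [-1.7, -1.6, 8.1]
grip_width: 0.63
grasp_force: 30.3
```

```bash
python3 - <<'E'
from h import *
K,_=cal("wrist");c1=(K,np.load("pics/w1.npy"));print("spindle wrist",onz(c1,323.5,136,.135))
print(get_obs()["position"],get_obs()["grip_width"])
plan([(.513,.29,.26),(.457,-.031,.26)],[None,down(1.793)])
E
```

```text
spindle wrist [ 0.45605446 -0.02927091  0.135     ]
[0.51512203 0.29144525 0.0841515 ] 0.6300159999736686
wp 0 n 5
5 x [0.0, 0.0, 0.0, -0.001, -0.002, -0.176]
wp 1 n 9
[0.0, -0.0, -0.0, -0.167, -0.069, -0.0]
[0.0, -0.0, -0.0, -0.167, -0.069, -0.0]
[0.0, -0.0, -0.0, -0.167, -0.069, -0.0]
[0.0, -0.0, -0.0, -0.167, -0.069, -0.0]
[0.0, -0.0, -0.0, -0.167, -0.069, -0.0]
[0.0, -0.0, -0.0, -0.167, -0.069, -0.0]
[0.0, -0.0, -0.0, -0.167, -0.069, -0.0]
[0.0, -0.0, -0.0, -0.167, -0.07, -0.0]
[0.0, -0.0, -0.0, -0.167, -0.07, -0.0]
```

>>> send_rows(plan=[[[0, 0, 0, 0, 0, -0.176, 0.4], [0, 0, 0, 0, 0, -0.176, 0.4], [0, 0, 0, 0, 0, -0.176, 0.4], [0, 0, 0, 0, 0, -0.176, 0.4], [0, 0, 0, 0, 0, -0.176, 0.4], [0, 0, 0, -0.167, -0.069, 0, 0.4], [0, 0, 0, -0.167, -0.069, 0, 0.4], [0, 0, 0, -0.167, -0.069, 0, 0.4], [0, 0, 0, -0.167, -0.069, 0, 0.4], [0, 0, 0, -0.167, -0.069, 0, 0.4], [0, 0, 0, -0.167, -0.069, 0, 0.4], [0, 0, 0, -0.167, -0.069, 0, 0.4], [0, 0, 0, -0.167, -0.069, 0, 0.4], [0, 0, 0, -0.167, -0.069, 0, 0.4], [0, 0, 0, 0, 0, 0, 0.4], [0, 0, 0, 0, 0, 0, 0.4], [0, 0, 0, 0, 0, 0, 0.4]]])

```text
clock: 6.53
position: [0.4582, -0.0288, 0.2583]
ee_rot: [0.625, 0.781, 0.0, 0.001]
ft_force: [0.9, -0.4, -1.5]
grip_width: 0.632
grasp_force: 32.4
```

```bash
python3 - <<'E'
from h import *
c,im=shot("wrist","w3");s=get_obs();p=s["position"];q=R.from_quat(s["ee_rot"])
print(p,s["ft_force"],q.as_matrix().round(3).tolist())
g=cv2.cvtColor(im,cv2.COLOR_RGB2GRAY)
ct=proj(c,p+[0,0,.016]);print("pred",ct)
for th in(120,150):
  m=(g>th).astype(np.uint8);cs,h=cv2.findContours(m,cv2.RETR_CCOMP,cv2.CHAIN_APPROX_NONE)
  for k,z in enumerate(cs):
    if cv2.contourArea(z)>300:
        e=cv2.fitEllipse(z)
        if np.hypot(e[0][0]-ct[0],e[0][1]-ct[1])<60: print(h[0][k][3],np.round(e[0],1),np.round(e[1],1),"off tool",q.inv().apply(onz(c,*e[0],p[2]+.0158)-p).round(4))
cv2.imwrite("pics/w3v.png",cv2.convertScaleAbs(im[:,:,::-1],alpha=1.4))
shot("scene","s3")
E
```

```text
[ 0.45823199 -0.02821162  0.25802357] [-0.04786414  0.96053758 -0.35242714] [[-0.22, 0.976, 0.002], [0.976, 0.22, -0.0], [-0.001, 0.002, -1.0]]
pred [319.8974587  304.47119915]
-1 [318.4 309.8] [130.2 145.8] off tool [-0.0026 -0.0005 -0.0158]
19 [317.9 303.8] [56.3 67.4] off tool [ 0.0001 -0.0007 -0.0158]
-1 [322.2 345.8] [ 47.4 129.8] off tool [-0.0196  0.001  -0.0158]
-1 [349.5 278.2] [42.8 77.9] off tool [ 0.0113  0.011  -0.0158]
```

View pics/w3v.png

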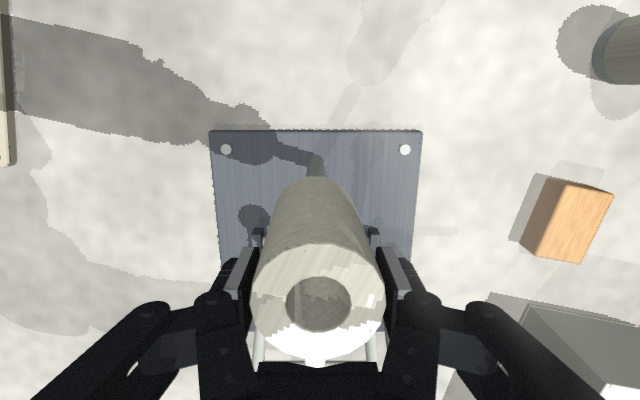

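The roll is held upright, with its bore at (318,304) on the TCP axis. The spindle is partly visible behind it near (317,165). Now I'll align and start the insertion.

```bash
python3 - <<'E'
from h import *
plan([(.457,-.030,.235),(.457,-.03,.200)])
E
```

```text
wp 0 n 1
1 x [0.0, 0.0, 0.0, -0.008, -0.008, 0.114]
wp 1 n 1
1 x [0.0, 0.0, 0.0, 0.0, -0.0, 0.175]
```

>>> send_rows(plan=[[[0, 0, 0, -0.008, -0.008, 0.114, 0.4], [0, 0, 0, 0, 0, 0, 0.4], [0, 0, 0, 0, 0, 0, 0.4], [0, 0, 0, 0, 0, 0.044, 0.4], [0, 0, 0, 0, 0, 0.044, 0.4], [0, 0, 0, 0, 0, 0.044, 0.4], [0, 0, 0, 0, 0, 0.044, 0.4], [0, 0, 0, 0, 0, 0, 0.4], [0, 0, 0, 0, 0, 0, 0.4], [0, 0, 0, 0, 0, 0, 0.4]]])

```text
clock: 7.47
position: [0.4567, -0.0315, 0.1991]
ee_rot: [0.625, 0.78, 0.0, 0.0]
ft_force: [-0.5, -0.0, -0.5]
grip_width: 0.626
grasp_force: 32.4
```

>>> send_rows(plan=[[[0, 0, 0, 0.003, 0, 0.09, 0.4], [0, 0, 0, 0.002, 0, 0.09, 0.4], [0, 0, 0, 0, 0, 0.09, 0.4], [0, 0, 0, 0, 0, 0.09, 0.4], [0, 0, 0, 0, 0, 0.065, 0.4], [0, 0, 0, 0, 0, 0, 0.4], [0, 0, 0, 0, 0, 0, 0.4], [0, 0, 0, 0, 0, 0, 0.4]]])

```text
clock: 8.13
position: [0.457, -0.0306, 0.115]
ee_rot: [0.625, 0.78, 0.0, 0.001]
ft_force: [-1.8, -0.8, -0.6]
grip_width: 0.629
grasp_force: 32.7
```

>>> send_rows(plan=[[[0, 0, 0, 0, 0, 0.03, 0.4], [0, 0, 0, 0, 0, 0.03, 0.4], [0, 0, 0, 0, 0, 0.02, 0.4], [0, 0, 0, 0, 0, 0.015, 0.4], [0, 0, 0, 0, 0, 0.01, 0.4], [0, 0, 0, 0, 0, 0, 0.4], [0, 0, 0, 0, 0, 0, 0.4]]])

```text
clock: 8.72
position: [0.4562, -0.031, 0.0949]
ee_rot: [0.625, 0.78, -0.001, 0.0]
ft_force: [-15.9, -0.7, 37.0]
grip_width: 0.627
grasp_force: 34.9
```

>>> send_rows(plan=[[[0, 0, 0, 0, 0, -0.005, 0.4], [0, 0, 0, 0, 0, 0, 0.68], [0, 0, 0, 0, 0, 0, 0.8], [0, 0, 0, 0, 0, 0, 0.85], [0, 0, 0, 0, 0, 0, 0.85], [0, 0, 0, 0, 0, 0, 0.85], [0, 0, 0, 0, 0, 0, 0.85]]])

```text
clock: 9.3
position: [0.4564, -0.0305, 0.0938]
ee_rot: [0.625, 0.78, -0.0, -0.0]
ft_force: [0.6, -0.1, 0.7]
grip_width: 0.848
grasp_force: 0.0
```

```bash
python3 - <<'E'
from h import *
s=get_obs();print(s["position"],s["ft_force"],s["grip_width"])
c,im=shot("scene","s4")
sp=np.array([.4568,-.0308])
for z in(.012,.112,.135):print(z,proj(c,(*sp,z)))
cv2.imwrite("pics/s4v.png",cv2.resize(cv2.convertScaleAbs(im[100:250,230:390,::-1],alpha=1.5),None,fx=4,fy=4,interpolation=cv2.INTER_CUBIC))
E
```

```text
[ 0.4563592  -0.03050511  0.0937577 ] [ 0.5696656  -0.13462385  0.70866165] 0.847841914302357
0.012 [332.77379222 204.09682131]
0.112 [333.99441446 183.35474535]
0.135 [334.29892234 178.18023237]
```

View pics/s4v.png

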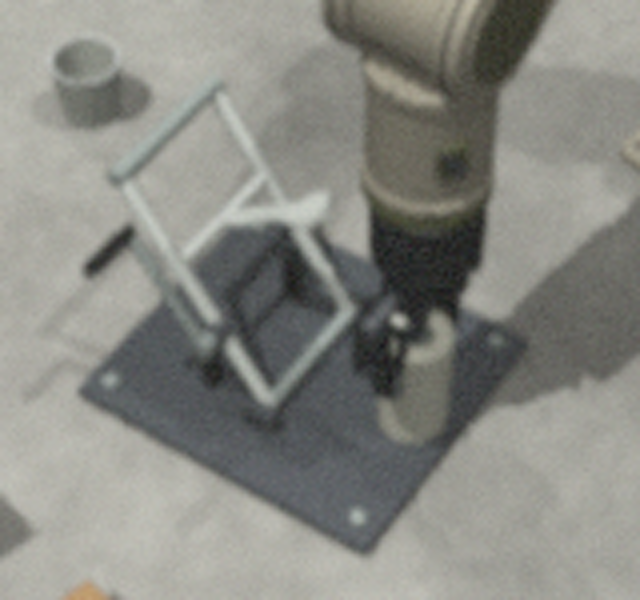

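The picture shows the roll standing on the plate around the spindle, with its base at about (333,208) in full-image pixels as predicted. It's home and released. Next I retract and move behind the kickstand foot.

```bash
cat >> h.py <<'E'
SP=np.array([.4568,-.0308]);YAW=.222;M=np.array([[np.cos(YAW),-np.sin(YAW)],[np.sin(YAW),np.cos(YAW)]])
def W(x,y,z): return np.r_[SP+M@[x,y-.095],z]
def L(p): return np.r_[M.T@(np.array(p)[:2]-SP)+[0,.095],p[2]].round(4)
E
python3 - <<'E'
from h import *
p=get_obs()["position"];a=p+[0,0,.18]
plan([a,W(.10,-.15,.29),W(.10,-.15,.175),W(.1,-.04,.175)],[None,down(.222),None,None])
E
```

```text
wp 0 n 5
5 x [0.0, 0.0, 0.0, 0.0, -0.0, -0.18]
wp 1 n 14
[-0.0, 0.0, 0.075, -0.088, 0.036, -0.006]
[-0.0, 0.0, 0.075, -0.083, 0.046, -0.006]
[-0.0, 0.0, 0.075, -0.077, 0.055, -0.006]
[-0.0, 0.0, 0.075, -0.071, 0.063, -0.006]
[-0.0, 0.0, 0.075, -0.063, 0.07, -0.006]
[-0.0, 0.0, 0.075, -0.055, 0.077, -0.006]
[-0.0, 0.0, 0.075, -0.046, 0.083, -0.006]
[-0.0, 0.0, 0.075, -0.037, 0.087, -0.006]
[-0.0, 0.0, 0.075, -0.027, 0.091, -0.006]
[-0.0, 0.0, 0.075, -0.016, 0.093, -0.006]
[-0.0, 0.0, 0.075, -0.006, 0.095, -0.006]
[-0.0, 0.0, 0.075, 0.005, 0.095, -0.006]
[-0.0, 0.0, 0.075, 0.015, 0.093, -0.006]
[-0.0, 0.0, 0.075, 0.026, 0.091, -0.006]
wp 2 n 4
4 x [0.0, 0.0, 0.0, 0.0, -0.0, 0.144]
wp 3 n 3
3 x [0.0, 0.0, 0.0, -0.0, -0.183, -0.0]
```

>>> send_rows(plan=[[[0, 0, 0, 0, 0, -0.1, 0.85], [0, 0, 0, 0, 0, -0.16, 0.85], [0, 0, 0, 0, 0, -0.16, 0.85], [0, 0, 0, 0, 0, -0.16, 0.85], [0, 0, 0, 0, 0, -0.16, 0.85], [0, 0, 0, 0, 0, -0.16, 0.85], [0, 0, 0, 0, 0, 0, 0.85], [0, 0, 0, 0, 0, 0, 0.85]]])

```text
clock: 10.02
position: [0.4572, -0.0305, 0.2754]
ee_rot: [0.625, 0.78, 0.001, 0.002]
ft_force: [0.3, -0.3, -1.0]
grip_width: 0.85
grasp_force: 0.0
```

>>> send_rows(plan=[[[0, 0, 0.075, -0.088, 0.036, -0.006, 0], [0, 0, 0.075, -0.083, 0.046, -0.006, 0], [0, 0, 0.075, -0.077, 0.055, -0.006, 0], [0, 0, 0.075, -0.071, 0.063, -0.006, 0], [0, 0, 0.075, -0.063, 0.07, -0.006, 0], [0, 0, 0.075, -0.055, 0.077, -0.006, 0], [0, 0, 0.075, -0.046, 0.083, -0.006, 0], [0, 0, 0.075, -0.037, 0.087, -0.006, 0], [0, 0, 0.075, -0.027, 0.091, -0.006, 0], [0, 0, 0.075, -0.016, 0.093, -0.006, 0], [0, 0, 0.075, -0.006, 0.095, -0.006, 0], [0, 0, 0.075, 0.005, 0.095, -0.006, 0], [0, 0, 0.075, 0.015, 0.093, -0.006, 0], [0, 0, 0.075, 0.026, 0.091, -0.006, 0], [0, 0, 0, 0, 0, 0, 0], [0, 0, 0, 0, 0, 0, 0], [0, 0, 0, 0, 0, 0, 0]]])

```text
clock: 11.43
position: [0.6073, -0.2474, 0.2894]
ee_rot: [0.994, 0.109, -0.001, -0.001]
ft_force: [-0.2, 0.5, 0.9]
grip_width: -0.003
grasp_force: 0.0
```

```bash
python3 - <<'E'
from h import *
c,im=shot("wrist","w5");p=get_obs()["position"];print(L(p),get_obs()["grip_width"],get_obs()["joint_pos"].round(2))
for n,q in(("bar",W(0,-.121,.1995)),("foottip",W(.117,-.1016,.1706)),("footin",W(.075,-.1016,.1706))):print(n,proj(c,q).round(0))
cv2.imwrite("pics/w5v.png",cv2.convertScaleAbs(im[:,:,::-1],alpha=1.3))
shot("scene","s5")
E
```

```text
[ 0.0992 -0.1493  0.2899] -0.00013357539755464362 [ 0.61  0.42 -0.42  1.29  0.17  1.47 -1.14]
bar [282. 327.]
foottip [255. 172.]
footin [258. 224.]
```

View pics/w5v.png

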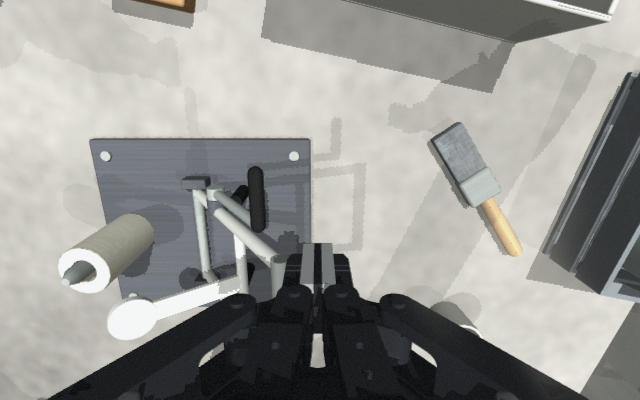

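The view matches the predictions: the foot spans (255,168) to (258,228), the closed fingertips are behind it at u 285–350, and the roll sits over the spindle. I'll descend and push the foot forward.

>>> send_rows(plan=[[[0, 0, 0, 0, 0, 0.133, 0], [0, 0, 0, 0, 0, 0.133, 0], [0, 0, 0, 0, 0, 0.133, 0], [0, 0, 0, 0, 0, 0.133, 0], [0, 0, 0, 0, 0, 0, 0], [0, 0, 0, 0, 0, 0, 0], [0, 0, 0, 0, -0.07, 0, 0], [0, 0, 0, 0, -0.07, 0, 0], [0, 0, 0, 0, -0.06, 0, 0], [0, 0, 0, 0, -0.05, 0, 0], [0, 0, 0, 0, -0.05, 0, 0], [0, 0, 0, 0, 0, 0, 0]]])

```text
clock: 12.53
position: [0.5977, -0.1955, 0.1947]
ee_rot: [0.994, 0.105, 0.006, 0.008]
ft_force: [-7.0, -21.0, 40.7]
grip_width: 0.0
grasp_force: 23.0
```

```bash
python3 - <<'E'
from h import *
s=get_obs();print(L(s["position"]),s["ft_force"])
c,im=shot("wrist","w6")
t=cv2.imread("pics/scene1.png")
c2,i2=shot("scene","s6")
o=np.hstack([cv2.resize(im[80:400,150:450,::-1],(400,427)),cv2.resize(i2[105:235,230:360,::-1],(400,427),interpolation=cv2.INTER_CUBIC)])
cv2.imwrite("pics/v6.png",cv2.convertScaleAbs(o,alpha=1.4))
E
```

```text
[ 0.1012 -0.0967  0.1947] [ -7.04509774 -20.98605085  40.66575566]
```

View pics/v6.png

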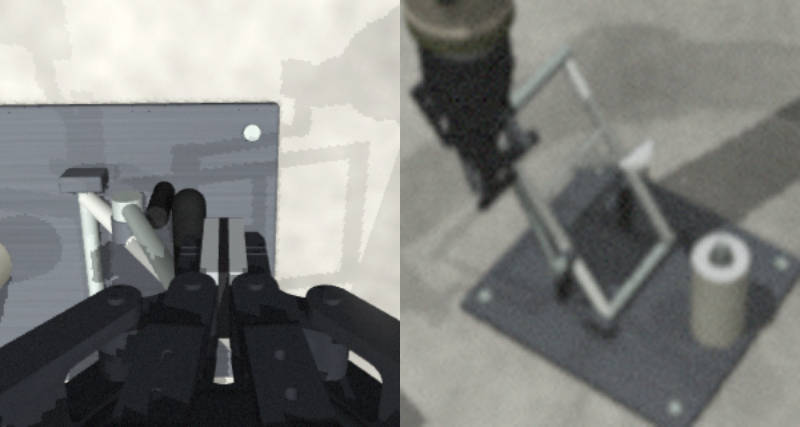

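The outside of the finger jammed against the foot, and the measured force is about 40 N. I'll back off upward, then cage the foot loosely between the open pads and carry it over centre.

>>> send_rows(plan=[[[0, 0, 0, 0, 0.02, -0.05, 0], [0, 0, 0, 0, 0.02, -0.1, 0], [0, 0, 0, 0, 0, -0.15, 0.2], [0, 0, 0, 0, 0, -0.1, 0.35], [0, 0, 0, 0, 0, 0, 0.35], [0, 0, 0, 0, 0, 0, 0.35], [0, 0, 0, 0, 0, 0, 0.35], [0, 0, 0, 0, 0, 0, 0.35]]])

```text
clock: 13.3
position: [0.5961, -0.1968, 0.2637]
ee_rot: [0.994, 0.108, -0.0, -0.0]
ft_force: [-1.0, 0.1, 0.1]
grip_width: 0.352
grasp_force: 0.0
```

```bash
python3 - <<'E'
from h import *
s=get_obs();print(s["position"],L(s["position"]),s["ft_force"],s["grip_width"])
c,im=shot("wrist","w7");c2,i2=shot("scene","s7")
for n,q in(("foottip",W(.117,-.1016,.1706)),("footin",W(.075,-.1016,.1706))):print(n,proj(c,q).round(0))
o=np.hstack([cv2.resize(im[80:400,150:450,::-1],(400,427)),cv2.resize(i2[105:235,230:360,::-1],(400,427),interpolation=cv2.INTER_CUBIC)])
cv2.imwrite("pics/v7.png",cv2.convertScaleAbs(o,alpha=1.4))
p=s["position"];plan([W(.102,-.1025,p[2]),W(.102,-.1025,.176)],[down(.222),None])
E
```

```text
[ 0.59608504 -0.19680516  0.26372769] [ 0.0993 -0.0976  0.2637] [-1.032146    0.066462    0.07319082] 0.3516443537357276
foottip [324. 181.]
footin [324. 238.]
wp 0 n 1
[-0.0, 0.001, -0.004, 0.014, 0.022, -0.001]
wp 1 n 3
3 x [0.0, 0.0, 0.0, 0.0, -0.0, 0.146]
```

View pics/v7.png

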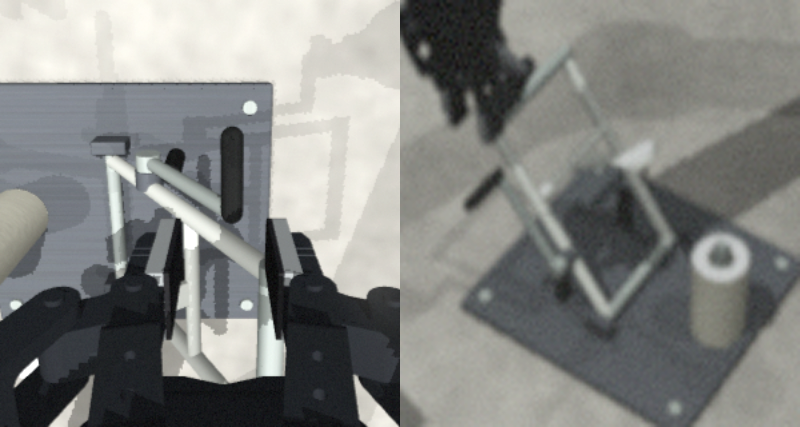

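The kickstand dropped back to folded, the frame is still leaning, and the foot at crop (232,130–220) is centred between the open pads. I'll descend around it.

>>> send_rows(plan=[[[0, 0, -0.004, 0.014, 0.022, 0, 0.35], [0, 0, 0, 0, 0, 0.146, 0.35], [0, 0, 0, 0, 0, 0.146, 0.35], [0, 0, 0, 0, 0, 0.146, 0.35], [0, 0, 0, 0, 0, 0, 0.35], [0, 0, 0, 0, 0, 0, 0.35]]])

```text
clock: 13.9
position: [0.5995, -0.2014, 0.1757]
ee_rot: [0.994, 0.11, -0.001, -0.001]
ft_force: [-0.1, 1.2, 1.4]
grip_width: 0.347
grasp_force: 0.0
```

>>> send_rows(plan=[[[0, 0, 0, 0, -0.04, -0.01, 0.35], [0, 0, 0, 0, -0.06, -0.015, 0.35], [0, 0, 0, 0, -0.06, -0.015, 0.35], [0, 0, 0, 0, -0.06, -0.015, 0.35], [0, 0, 0, 0, -0.06, -0.01, 0.35], [0, 0, 0, 0, 0, 0, 0.35]]])

```text
clock: 14.4
position: [0.5881, -0.1426, 0.1912]
ee_rot: [0.994, 0.113, 0.001, -0.0]
ft_force: [1.0, 1.8, 0.4]
grip_width: 0.355
grasp_force: 0.0
```

>>> send_rows(plan=[[[0, 0, 0, 0, -0.06, 0, 0.35], [0, 0, 0, 0, -0.06, 0, 0.35], [0, 0, 0, 0, -0.06, 0, 0.35], [0, 0, 0, 0, -0.03, 0, 0.35], [0, 0, 0, 0, 0, 0, 0.35], [0, 0, 0, 0, 0, 0, 0.35]]])

```text
clock: 14.9
position: [0.5786, -0.1054, 0.1897]
ee_rot: [0.994, 0.111, -0.0, 0.0]
ft_force: [0.5, -0.6, 0.7]
grip_width: 0.346
grasp_force: 0.4
```

```bash
python3 - <<'E'
from h import *
s=get_obs();print(s["position"],L(s["position"]),s["ft_force"])
c,im=shot("wrist","w8");c2,i2=shot("scene","s8")
o=np.hstack([cv2.resize(im[80:400,150:450,::-1],(400,427)),cv2.resize(i2[105:235,230:360,::-1],(400,427),interpolation=cv2.INTER_CUBIC)])
cv2.imwrite("pics/v8.png",cv2.convertScaleAbs(o,alpha=1.4))
E
```

```text
[ 0.57859724 -0.105378    0.18970252] [ 0.1024 -0.0046  0.1897] [ 0.45591878 -0.62392585  0.66805249]
```

>>> send_rows(plan=[[[0, 0, 0, 0, 0, -0.08, 0.35], [0, 0, 0, 0, 0, -0.14, 0.35], [0, 0, 0, 0, 0, -0.16, 0.35], [0, 0, 0, 0, 0, -0.16, 0.35], [0, 0, 0, 0, 0, 0, 0.35], [0, 0, 0, 0, 0, 0, 0.35], [0, 0, 0, 0, 0, 0, 0.35]]])

```text
clock: 15.58
position: [0.5785, -0.1065, 0.2971]
ee_rot: [0.994, 0.11, -0.0, 0.0]
ft_force: [-0.2, 0.5, -0.4]
grip_width: 0.347
grasp_force: 0.0
```

```bash
python3 - <<'E'
from h import *
s=get_obs();print(L(s["position"]),s["ft_force"])
old={"top":cv2.imread("pics/top1.png"),"scene":cv2.imread("pics/scene1.png")}
for n in("top","scene","wrist"):
    c,im=shot(n,n+"9");g=cv2.cvtColor(im,cv2.COLOR_RGB2GRAY)
    go=cv2.cvtColor(old[n],cv2.COLOR_BGR2GRAY) if n in old else g
    P=W(.075,-.0423,.0839)
    for nm,Q in(("down",W(.075,.06,.06)),("folded",W(.075,-.1016,.1706))):
        r=[];ro=[]
        for t in np.linspace(.2,.9,8):
            u,v=proj(c,P+(Q-P)*t).round().astype(int)
            if 3<u<636 and 3<v<396: r.append(int(g[v-2:v+3,u-2:u+3].max()));ro.append(int(go[v-2:v+3,u-2:u+3].max()))
        print(n,nm,"now",r,"before",ro)
E
```

```text
[ 0.102  -0.0057  0.2971] [-0.2202925   0.49093947 -0.40182504]
top down now [171, 165, 156, 150, 148, 160, 165, 165] before [112, 112, 110, 110, 112, 116, 116, 114]
top folded now [188, 189, 189, 188, 186, 185, 180, 179] before [127, 126, 124, 125, 125, 125, 125, 123]
scene down now [118, 123, 120, 117, 117, 117, 114, 114] before [121, 125, 125, 125, 123, 105, 63, 66]
scene folded now [78, 65, 97, 112, 116, 113, 105, 105] before [88, 90, 88, 99, 106, 110, 106, 104]
wrist down now [167, 166, 166, 165, 165, 165, 165, 165] before [167, 166, 166, 165, 165, 165, 165, 165]
wrist folded now [95, 92, 94, 95, 99, 96, 111, 155] before [95, 92, 94, 95, 99, 96, 111, 155]
```

The kickstand leg line now reads bright along its full down position in both the scene and wrist views, and the folded line is empty, so it is down. Next is the top bar.

```bash
python3 - <<'E'
from h import *
plan([W(0,-.118,.297),W(0,-.118,.1985)],[down(.222),None])
E
```

```text
wp 0 n 4
4 x [-0.0, 0.0, -0.0, -0.127, 0.141, -0.001]
wp 1 n 3
3 x [0.0, 0.0, 0.0, 0.0, -0.0, 0.164]
```

>>> send_rows(plan=[[[0, 0, 0, -0.127, 0.141, 0, 0.6], [0, 0, 0, -0.127, 0.141, 0, 0.6], [0, 0, 0, -0.127, 0.141, 0, 0.6], [0, 0, 0, -0.127, 0.141, 0, 0.6], [0, 0, 0, 0, 0, 0, 0.6], [0, 0, 0, 0, 0, 0, 0.6]]])

```text
clock: 16.23
position: [0.5027, -0.2406, 0.2969]
ee_rot: [0.994, 0.108, -0.001, -0.0]
ft_force: [0.4, 1.1, 0.6]
grip_width: 0.599
grasp_force: 0.0
```

```bash
python3 - <<'E'
from h import *
s=get_obs();print(L(s["position"]),s["grip_width"],s["joint_pos"].round(2))
c,im=shot("wrist","w10");g=cv2.cvtColor(im,cv2.COLOR_RGB2GRAY)
# bar cross profile: sample along stand y at x=.03,.045 at bar height
for x in(.02,.035,.048):
    r=[]
    for y in np.arange(-.15,-.08,.004):
        u,v=proj(c,W(x,y,.2065)).round().astype(int);r.append(int(g[v,u]) if 0<=u<640 and 0<=v<400 else -1)
    print(x,proj(c,W(x,-.118,.2065)).round(),r)
E
```

```text
[-0.0014 -0.1198  0.2969] 0.5986502474258789 [ 0.72  0.19 -0.4   1.55  0.07  1.42 -1.05]
0.02 [316. 177.] [145, 145, 147, 144, 138, 139, 127, 158, 148, 98, 95, 60, 89, 95, 95, 133, 194, 194]
0.035 [315. 155.] [166, 168, 166, 161, 162, 146, 131, 171, 161, 86, 95, 96, 95, 96, 64, 158, 194, 98]
0.048 [315. 134.] [168, 167, 167, 166, 167, 149, 135, 171, 162, 78, 85, 86, 87, 84, 85, 126, 194, 98]
```

>>> send_rows(plan=[[[0, 0, 0, 0.007, 0.01, 0.1, 0.6], [0, 0, 0, 0, 0, 0.13, 0.6], [0, 0, 0, 0, 0, 0.13, 0.6], [0, 0, 0, 0, 0, 0.13, 0.6], [0, 0, 0, 0, 0, 0, 0.6], [0, 0, 0, 0, 0, 0, 0.6], [0, 0, 0, 0, 0, 0, 0.3], [0, 0, 0, 0, 0, 0, 0.05], [0, 0, 0, 0, 0, 0, 0.05], [0, 0, 0, 0, 0, 0, 0.05], [0, 0, 0, 0, 0, 0, 0.05], [0, 0, 0, 0, 0, 0, 0.05]]], squeeze=30)

```text
clock: 17.28
position: [0.5072, -0.2409, 0.2012]
ee_rot: [0.994, 0.11, 0.002, 0.001]
ft_force: [3.6, -4.0, 2.5]
grip_width: 0.151
grasp_force: 29.6
```

```bash
python3 - <<'E'
from h import *
s=get_obs();p=s["position"];print(L(p),s["ft_force"],s["grip_width"],s["grasp_force"])
# arc, relative to assumed grip at bar centre (0,-.1214,.1995)
A=np.linspace(.6,0,16);Y=-.215*np.sin(A);Z=.022+.215*np.cos(A)
for a,b in zip(-np.diff(Y)/.2,-np.diff(Z)/.2):print(round(a,3),round(b,3))
E
```

```text
[ 0.0029 -0.121   0.2012] [ 3.63030623 -4.02683456  2.53521383] 0.15090050855855033 29.623903334140778
-0.036 -0.024
-0.037 -0.022
-0.038 -0.021
-0.039 -0.019
-0.039 -0.018
-0.04 -0.016
-0.041 -0.014
-0.041 -0.013
-0.042 -0.011
-0.042 -0.009
-0.042 -0.008
-0.043 -0.006
-0.043 -0.004
-0.043 -0.003
-0.043 -0.001
```

>>> send_rows(plan=[[[0, 0, 0, 0, -0.036, -0.024, 0.05], [0, 0, 0, 0, -0.037, -0.022, 0.05], [0, 0, 0, 0, -0.038, -0.021, 0.05], [0, 0, 0, 0, -0.039, -0.019, 0.05], [0, 0, 0, 0, -0.039, -0.018, 0.05], [0, 0, 0, 0, -0.04, -0.016, 0.05], [0, 0, 0, 0, -0.041, -0.014, 0.05], [0, 0, 0, 0, -0.041, -0.013, 0.05], [0, 0, 0, 0, 0, 0, 0.05], [0, 0, 0, 0, 0, 0, 0.05]]])

```text
clock: 18.12
position: [0.4939, -0.181, 0.232]
ee_rot: [0.994, 0.11, 0.003, 0.003]
ft_force: [2.2, -7.3, 9.2]
grip_width: 0.15
grasp_force: 29.6
```

```bash
python3 - <<'E'
from h import *
s=get_obs();p=L(s["position"]);print(p,s["ft_force"],s["grip_width"],s["grasp_force"],"frame angle",.6+np.arctan2(p[1],p[2]+.002-.022),"expect tgt y,z",-.215*np.sin(.28),.02+.215*np.cos(.28))
E
```

```text
[ 0.0031 -0.0597  0.232 ] [ 2.19114516 -7.32116364  9.18339861] 0.15005974179402437 29.627219438552856 frame angle 0.32550473825736 expect tgt y,z -0.059416464441284456 0.22662691923681572
```

>>> send_rows(plan=[[[0, 0, 0, 0, -0.042, -0.01, 0.05], [0, 0, 0, 0, -0.042, -0.009, 0.05], [0, 0, 0, 0, -0.042, -0.008, 0.05], [0, 0, 0, 0, -0.043, -0.006, 0.05], [0, 0, 0, 0, -0.043, -0.004, 0.05], [0, 0, 0, 0, -0.043, -0.002, 0.05], [0, 0, 0, 0, -0.035, 0, 0.05], [0, 0, 0, 0, 0, 0, 0.05], [0, 0, 0, 0, 0, 0, 0.05], [0, 0, 0, 0, 0, 0, 0.05], [0, 0, 0, 0, 0, 0, 0.05]]])

```text
clock: 19.03
position: [0.4812, -0.1238, 0.2392]
ee_rot: [0.994, 0.11, 0.002, 0.002]
ft_force: [2.5, -5.2, 8.4]
grip_width: 0.15
grasp_force: 31.8
```

```bash
python3 - <<'E'
from h import *
s=get_obs();p=L(s["position"]);print(p,s["ft_force"],s["grip_width"],s["grasp_force"],"angle",.6+np.arctan2(p[1],.215))
# keeper disc centroid in scene/top near expected
for n in("scene","top"):
    c,im=shot(n,n+"11");g=cv2.cvtColor(im,cv2.COLOR_RGB2GRAY)
    for z,w in((.16,"keeper exp"),):
        u,v=proj(c,W(0,.095,z));print(n,w,u.round(1),v.round(1))
        u,v=int(u),int(v);sub=g[v-14:v+15,u-16:u+17];print("\n".join("".join("%4d"%k for k in r[::2]) for r in sub[::2]))
E
```

```text
[ 0.0033 -0.0011  0.2392] [ 2.49910894 -5.17660252  8.35843455] 0.14994205713196485 31.772267818450928 angle 0.594883765571303
scene keeper exp 334.6 172.4
  83 108 114 111 110 111 109 115 111 110 107 104 104  97  77  68  63
  85 109 112 114 114 113 112 112 109 107 107 101  81  75  67  66  67
 123 116 113 110 109 112 114 113 110 109 104  92  74  71  69  69  66
 141 138 125 115  93  90 106 112 109 107  90  72  70  71  71  69  70
 136 140 140 136 125 100  88  97  89  90  71  73  71  71  74  71  72
 104 124 137 141 140 136 125 120 127 124 101  82  71  71  72  66  70
  79  74  97 124 137 140 142 140 141 142 137 114  74  70  70  68  66
  76  58  55  65  94 128 140 140 141 140 141 133  77  73  71  72  71
  79  43  49  40  49  99 137 139 141 141 141 118  67  72  73  73  71
  78  43  41  40  44  65 113 132 136 134 119  79  45  53  63  70  72
  70  43  35  38  64 103 107  97  90  94  97  83  52  46  47  53  61
  50  54  45  49 111 131 120  72  59  68 104 107  80  51  42  43  50
  56  55  43  76 128 132  98  65  64  59  88 108  99  68  55  55  57
  54  44  40  80 131 132  97  67  65  59  90 11
[... 452 characters left out ...]
86 107  93
 158 158 155 106 107 123 185 192 193 192 186 187 172 181 127 116  91
 158 157 155 125 107 167 193 193 193 192 193 192 193 193 161  81  70
 156 159 156 137 113 180 192 193 193 193 193 193 192 189 145  92  99
 160 159 160 151 112 178 192 192 194 192 192 175 159 108 103 109 111
 160 161 158 157 106 157 177 190 192 192 187 162 140 102 107 110 110
 169 170 165 160 132 102 153 169 175 174 170 159 113 112 111 108 107
 167 167 167 165 139  87  99 132 155 162 134 104  98 111 112 111 108
 167 165 165 166 146  89  88  87  90  92  87  87 109 111 109 113 111
 163 162 163 165 158  94  83  84  83  86  83  85  98 110 107 102  95
 163 164 162 161 142  93  85  87  85  85  83  84  87  88  88  82  84
```

>>> send_rows(plan=[[[0, 0, 0, 0, -0.007, 0, 0.05], [0, 0, 0, 0, 0, 0, 0.05], [0, 0, 0, 0, 0, 0, 0.05], [0, 0, 0, 0, 0, 0, 0.05], [0, 0, 0, 0, 0, 0, 0.05], [0, 0, 0, 0, 0, 0, 0.05]]])

```text
clock: 19.63
position: [0.4809, -0.1226, 0.2392]
ee_rot: [0.994, 0.11, 0.002, 0.002]
ft_force: [2.9, -5.1, 7.9]
grip_width: 0.154
grasp_force: 31.8
```

```bash
python3 - <<'E'
from h import *
s=get_obs();p=L(s["position"]);print(p,s["ft_force"],s["grip_width"],s["grasp_force"],"angle",.6+np.arctan2(p[1],.215))
P=W(.075,0,.097);Q=W(.075,.071,.0196)
for n in("scene","top","wrist"):
    c,im=shot(n,n+"12");g=cv2.cvtColor(im,cv2.COLOR_RGB2GRAY)
    r=[proj(c,P+(Q-P)*t).round().astype(int) for t in np.linspace(.1,.9,9)]
    print(n,[int(g[v-1:v+2,u-1:u+2].max()) for u,v in r if 2<u<637 and 2<v<397])
E
```

```text
[3.300e-03 2.000e-04 2.392e-01] [ 2.89777006 -5.13905547  7.8899992 ] 0.15363168300322064 31.7706361413002 angle 0.6009302322898195
scene [93, 95, 96, 96, 94, 95, 94, 96, 96]
top [121, 133, 133, 131, 132, 132, 133, 134, 130]
wrist [157, 144, 145, 146, 145, 145, 145, 146, 146]
```

The leg is uniformly visible in its down position in all three views. The frame is upright (0.60 rad), gripped, and the keeper is over the spindle. Handing in.

```bash
python3 -c "
from workcell import job
print(job.hand_in())"
```

```text
the job is handed in; nothing more can be done
None
```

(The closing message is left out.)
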